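# Unclamp the sealed egg carton and put it in the empty tray

### The arm

A 6-joint arm with a two-finger parallel gripper is mounted at the origin on the work surface. World frame = base frame: x ahead of the robot, y to its left, z up, the work surface at z = 0. Lengths are in m, angles in rad, forces in N, time in s.
With the tool pointing down it reaches from about 0.35 to 0.85 m from the base axis. Payload 8.1 kg.
Tool frame: the origin (TCP) lies between the finger pads; the fingertips stand 8 mm ahead of it and the grasp point (between the pads) lies 11 mm behind it (robot.tip_reach is the y of the fingertips in the tool frame, in m); y points along the fingers, z is the direction in which the jaws open and shut, and the axes are right-handed (so a half turn about y gives the same grasp; the last joint's range is limited). The gripper opens to 93 mm and grips with 3 to 60 N. Pads are 15 mm wide; open, the fingers measure 128 mm over their backs; the gripper's body (75 mm by 188 mm) begins 65 mm behind the grasp point.
Start: joints at [1.252, 0.13, 1.488, -0, 1.523, -0.085], TCP at [0.139, 0.584, 0.227] pointing down, gripper open.
Joint ranges: [-2.96, 2.96], [-0.89, 2.26], [0.02, 2.5], [-1.34, 4.48], [0, 2.73], [-2.66, 2.66]. Speed limits (rad/s): [2.39, 2.39, 2.79, 3.14, 3.14, 3.14].

### API

Orientations are given as a rotation vector (axis times angle).
In Python, from plant import robot gives the robot as it stands.
- The arm moves only by the tool carry_out, never from a script. Its argument "increments" is a list of rows, each an object with "linear": the shift along the tool's x, y, z in m, a list of three; "yaw": the turn about the tool's y in rad. A call has 1 to 5 rows; each row is the pose to reach, as a shift and turn from the pose measured when the call began, along the tool's axes at that moment; what a row does not reach only later rows make up. A row lasts 1/8 s, in which the tool goes at most 62.5 mm and 10.7 degrees, less where a joint would pass 70% of its speed; a pose out of reach is approached as far as the arm can. A call with a gripper value outside its range is refused whole. "gripper" is the opening, from 0 (shut) to 1 (fully open), set as the call begins (left out, the last holds). The fingers move at their own pace and stop on an object; "newtons" is the grip in N (left out, the last holds). Time passes only in rows, so rows that repeat a pose let the fingers close. It gives the time, the measured TCP pose, the force and the opening at its end, in the units of the state.
- robot.read_state(): the state, without advancing time (a new reading comes with each control period).
- robot.read_camera(name): name is "scene" or "side" or "wrist"; returns the picture (400x640x3 uint8, blue, green, red); there is no depth.
- robot.camera_params(name): a dict with "fov_y" (degrees; the focal length in pixels is half the picture's height over the tangent of half this angle, whatever the lens; pixels are square), "cx", "cy" (the principal point, pixels), "R" (3x3) and "t" (3): a world point X has camera coordinates R X + t. Camera axes: x right, y down, z forward; pixel columns grow to the right and rows downward; lengths in m; the calibration is good to about 2 mm. A picture is of the moment at which its call begins: read the wrist's pose just before it. camera_params takes no time and is no camera call; for the wrist camera it gives the pose at the moment of the call.
- robot.close_job(): hands the job in, once; it reports no verdict.
The state is a dict: "t": time; "q": joint angles; "dq": joint speeds; "joint_torque": joint torques, N m; "tool_pos": TCP position; "orientation": TCP orientation; "force": force on the tool from outside, world axes, zero at the start; "wrist_torque": the same for the moment, N m; "opening": finger opening in m.
Only numpy, scipy, OpenCV 4.12 (cv2) and the standard library are available. Lean on these libraries where they do the work, as an engineer would, in place of code of your own. Each camera call takes 0.05 s, during which the arm holds its last target.

### The job

The small egg carton in the clamp stand is sealed now. Lift the sprung clamp arm by its handle until it goes past its hold-open point and stays up when you let go of it; then lift the carton out and set it down gently, level and fully inside the empty grey tray, without dropping or tipping it. Leave the clamp arm standing open and do not disturb the carton in the other tray, the label roll, the marker or the mug.

Things in the scene. Friction and masses are not known exactly. Their poses are not given: they have to be found in the camera images.
- clamp (a joint): Angle of the sprung clamp arm (rad): 0 = level, foot pressing on the carton; grows as the handle is lifted up and over; stops at -0.12 and 1.85 (leaning back past upright). An over-centre spring pushes it shut below about 1.05 rad and on to the open stop above that. Lifting takes 5 to 7 N at the handle, fading to none near 1.05; let go elsewhere, the arm swings quickly to a stop.
- clamp_handle (a point): Middle of the clamp arm's handle, a black level bar 16 mm thick, 96 mm long, 185 mm from the hinge on the robot's side, 105 mm above the table when shut. The arm is a frame: two 10 mm side bars 76 mm apart, a 14 mm crosspiece 115 mm from the hinge with a 36 mm round foot reaching 35 mm below it. Open space for a finger behind the handle. Axes: y along the bar, -x from hinge to handle.
- clamp_hinge (a point): Middle of the clamp arm's hinge pin, 105 mm above the table, on the fixed stand. Axes: y along the pin, -x from the hinge over the carton towards the robot, z up. At joint angle q the handle lies at x = -0.185 cos q, z = 0.185 sin q from here. The carton's centre starts 115 mm along -x.
- stand: Fixed clamp stand: plywood base 240 x 190 x 8 mm, origin on the table under the clamped carton's centre, axes as the hinge's. Two steel uprights, 30 mm wide and 125 mm high, at x = 118 mm, y = +-50 mm carry the hinge; lips 8 mm high around the carton's foot.
- carton_mid (a point): Centre of the sealed pulp carton in the clamp (about 0.17 kg, 62 mm tall, underside 31 mm below this point). Lid: 50 x 144 mm, upright sides, from 3 mm below this point to the flat top 31 mm above. Rim flange 60 x 154 mm, its upper face 3 mm below this point: keep fingertips above it and grasp across the 50 mm lid. Axes: x across the width, y along the length, z up.
- empty_tray_floor (a point): Centre of the inner floor (4 mm above the table) of the empty grey plastic tray, fixed to the table: outside 98 x 188 mm, inside 90 x 180 mm, 22 mm high overall, walls 4 mm. Axes: x across the short way, y along the long way, z up.
- full_tray_floor (a point): The same for the second, equal tray, in which another carton already stands.
- other_carton_mid (a point): Centre of the other carton, equal to the first, standing in the second tray; leave it alone.
- label_roll: Bystander: white paper label roll lying flat, 96 mm across, 50 mm tall, origin at the centre of its underside.
- marker: Bystander: marker pen lying on the table, 130 mm long, 18 mm thick, origin at its middle on the table, x along it.
- mug: Bystander: white mug, 80 mm across, 95 mm tall, origin at the centre of its underside.
There are look-alikes about, which are no part of the job. What is shaped like the part that bears carton_mid but purple is not meant.

How it is judged:
On the way, in this order (a step that is already met when the one before it is completed fails the run):
1. the clamp arm stands open past its hold-open point with the fingers touching nothing (value of joint clamp above 1.4 rad and contact force between the fingers and anything else below 0.1 N), for 0.3 s.
2. the carton is lifted clear of the clamp stand by the fingers (height (world z) of carton_mid above 0.065 m and contact force between the fingers and carton above 0.5 N and value of joint clamp above 1.4 rad), for 0.1 s.
At the end, for the whole second after the job is handed in: The carton stands level (within 0.1 rad) on the floor of the empty tray, its centre within 20 mm (short way) and 22 mm (long way) of the tray's centre, at rest and let go; the clamp arm still stands open (beyond 1.4 rad) (x of carton_mid in the frame of empty_tray_floor between -0.02 and 0.02 m and y of carton_mid in the frame of empty_tray_floor between -0.022 and 0.022 m and z of carton_mid in the frame of empty_tray_floor between 0.026 and 0.037 m and angle between carton_mid's own z axis and vertical below 0.1 rad and linear speed of carton below 0.02 m/s and value of joint clamp above 1.4 rad and contact force between the fingers and carton below 0.05 N); the robot touches nothing.
It fails at once if the carton is pulled out while the clamp arm is not open (distance of carton_mid from where it was at the start of the episode above 0.03 m and value of joint clamp below 1.05 rad).
It fails at once if the carton is tipped by more than 0.6 rad (angle between carton_mid's own z axis and vertical above 0.6 rad).
It fails at once if the carton is let go or thrown more than about 25 mm above where it would rest (height (world z) of carton_mid above 0.063 m and contact force between the fingers and carton below 0.01 N).
It fails at once if the other carton is moved by more than 20 mm (distance of other_carton_mid from where it was at the start of the episode above 0.02 m).
It fails at once if the label roll, the marker or the mug is moved by more than 30 mm (distance of any of label_roll, marker, mug from where it was at the start of the episode above 0.03 m).
It also fails if it takes over 58 s, if anything falls off the work surface, if the arm or the gripper's body presses on something with over 40 N, if the wrist force passes 120 N, or if a joint passes its speed limit or range.

## Working session

There is one attempt and no reset: what is moved stays moved. The work goes in short steps, Python scripts to look and compute and a tool call to move; the robot and the scene stay as the last step left them, time stands still between calls to the robot, and variables do not carry over. Pictures are saved under pics/ and viewed, and the job is handed in when it is done.

Besides the shell and the picture viewer there is one more tool, called after "Emit:" as a command line: name --argument value ..., lists and objects as JSON in quotes. carry_out: Moves the arm, as the interface text tells. Its arguments: {"type":"object","properties":{"increments":{"type":"array","items":{"type":"object","properties":{"linear":{"type":"array","items":{"type":"number"}},"yaw":{"type":"number"}}}},"gripper":{"type":"number"},"newtons":{"type":"number"}},"required":["increments"]}

```bash
ls; mkdir -p pics
python3 - <<'E'
from plant import robot
import cv2
s=robot.read_state();print(s)
for n in("scene","side","wrist"):
    p=robot.camera_params(n);print(n,p)
    cv2.imwrite(f"pics/{n}0.png",robot.read_camera(n))
E
```

```text
pics
{'t': 0.0, 'q': array([ 1.25160083e+00,  1.31177889e-01,  1.48927563e+00, -7.78524577e-06,
        1.52299397e+00, -8.53946831e-02]), 'dq': array([-0.00141045,  0.00059768, -0.00030186, -0.00243161, -0.00083179,
       -0.00014891]), 'joint_torque': array([ 1.68454742e-03, -5.59844649e+01, -4.91760814e+01,  7.71595328e-02,
        3.55757517e-02, -1.56729816e-04]), 'tool_pos': array([0.1388089 , 0.58315137, 0.22557945]), 'orientation': array([-1.56481179,  0.18388392, -0.18330928]), 'force': array([-0.16481027, -0.48685341, -0.47596529]), 'wrist_torque': array([-0.02750114, -0.01008487,  0.03555582]), 'opening': 0.09318946771236647}
scene {'fov_y': 51.677422826879614, 'cx': 319.3033332653577, 'cy': 194.67999972823733, 'R': array([[-0.63457193,  0.772859  , -0.00272628],
       [ 0.5938108 ,  0.48529681, -0.64177546],
       [-0.49467889, -0.40887159, -0.76688775]]), 't': array([ 0.2787381 , -0.3124358 ,  1.38759333])}
side {'fov_y': 55.359684363606114, 'cx': 323.3246628067152, 'cy': 196.7400020358691, 'R': array([[ 0.83002722, -0.55725984, -0.02272182],
       [-0.31994795, -0.44239509, -0.8378066 ],
       [ 0.45682395,  0.70267209, -0.54549411]]), 't': array([-0.40615663,  0.26741961,  0.63734285])}
wrist {'fov_y': 71.60037049908024, 'cx': 314.72531756495573, 'cy': 202.29773075108213, 'R': array([[ 0.22977185,  0.97324196, -0.00223054],
       [ 0.9364846 , -0.22046874,  0.27274554],
       [ 0.26495564, -0.06475811, -0.96208362]]), 't': array([-0.59957484, -0.03368608,  0.39079251])}
```

View pics/scene0.png

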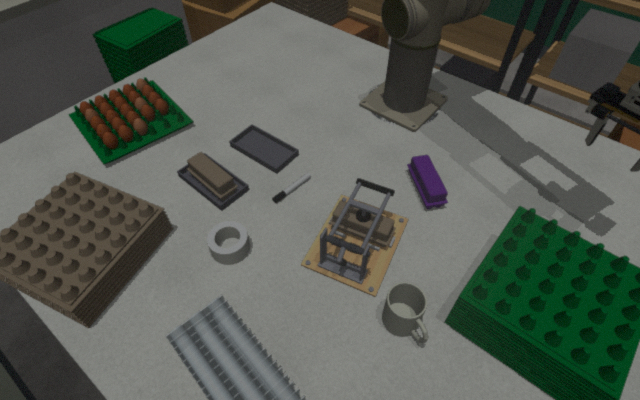

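View pics/side0.png

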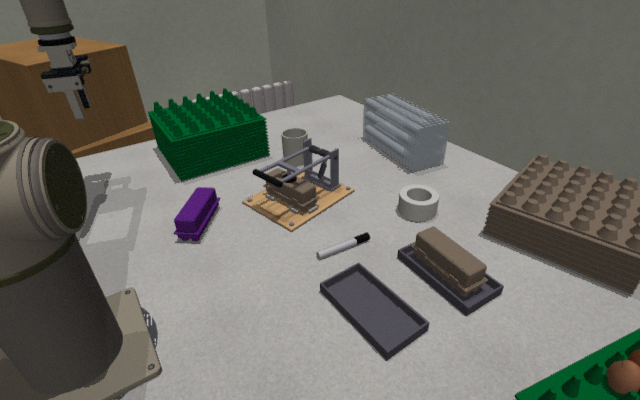

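View pics/wrist0.png

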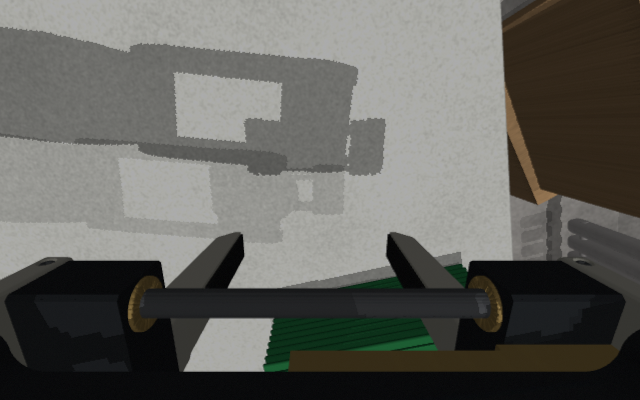

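The scene view shows the clamp stand around (360,240), the empty tray at (265,148), the full tray at (213,178), and the purple decoy at (428,180). The side view shows the stand at (298,190), the empty tray at (373,308), and the full tray at (450,270). Next I'll measure with colour masks.

```bash
cat > h.py <<'E'
import numpy as np,cv2
from plant import robot
def f(p): return 200/np.tan(np.radians(p['fov_y'])/2)
def ray(p,u,v):
    d=np.array([(u-p['cx'])/f(p),(v-p['cy'])/f(p),1]);R=np.array(p['R']);return -R.T@p['t'],R.T@d
def plane(p,u,v,z):
    o,d=ray(p,u,v);return o+d*(z-o[2])/d[2]
def proj(p,X):
    c=np.array(p['R'])@np.array(X)+p['t'];return np.array([p['cx']+f(p)*c[0]/c[2],p['cy']+f(p)*c[1]/c[2]])
def tri(p1,a,p2,b):
    o1,d1=ray(p1,*a);o2,d2=ray(p2,*b)
    s=np.linalg.lstsq(np.c_[d1,-d2],o2-o1,rcond=None)[0]
    x,y=o1+s[0]*d1,o2+s[1]*d2
    return (x+y)/2,np.linalg.norm(x-y)
E
python3 - <<'E'
from h import *
for n,boxes in (("scene",[(290,160,420,300),(170,110,310,215)]),("side",[(230,120,370,240),(300,220,510,360)])):
    im=cv2.imread(f"pics/{n}0.png");p=robot.camera_params(n)
    hsv=cv2.cvtColor(im,cv2.COLOR_BGR2HSV)
    b=boxes[0]
    for i,b in enumerate(boxes):
        c=im[b[1]:b[3],b[0]:b[2]];k=min(800/c.shape[1],600/c.shape[0])
        cv2.imwrite(f"pics/{n}_c{i}.png",cv2.resize(c,None,fx=k,fy=k,interpolation=cv2.INTER_CUBIC));print(n,i,b,k)
    # plywood
    b=boxes[0]
    m=np.zeros(im.shape[:2],np.uint8);sub=hsv[b[1]:b[3],b[0]:b[2]]
    m[b[1]:b[3],b[0]:b[2]]=cv2.inRange(sub,(8,90,90),(22,255,255))
    pts=cv2.findNonZero(m);h=cv2.convexHull(pts);q=cv2.approxPolyDP(h,6,True)[:,0]
    print("ply",n,q.tolist())
    for u in q: print(plane(p,*u,0.008).round(4))
    # trays: dark
    b=boxes[1];g=im[b[1]:b[3],b[0]:b[2]].max(2);m=np.uint8(g<95)*255
    for c in cv2.findContours(m,cv2.RETR_EXTERNAL,cv2.CHAIN_APPROX_NONE)[0]:
        if cv2.contourArea(c)>400:
            h=cv2.convexHull(c);q=cv2.approxPolyDP(h,4,True)[:,0]+np.array(b[:2])
            print("dark",n,cv2.contourArea(c),q.tolist())
            for u in q: print('  ',plane(p,*u,0.022)[:2].round(4),plane(p,*u,0.0)[:2].round(4))
E
```

```text
scene 0 (290, 160, 420, 300) 4.285714285714286
scene 1 (170, 110, 310, 215) 5.714285714285714
ply scene [[406, 219], [374, 295], [302, 264], [342, 196]]
[0.4183 0.2716 0.008 ]
[0.6458 0.3286 0.008 ]
[0.688  0.1512 0.008 ]
[0.4613 0.0973 0.008 ]
dark scene 2111.5 [[200, 153], [248, 186], [222, 210], [178, 175]]
   [ 0.6029 -0.3145] [ 0.5912 -0.3359]
   [ 0.604  -0.1146] [ 0.5924 -0.1307]
   [ 0.7043 -0.1074] [ 0.6953 -0.1233]
   [ 0.6984 -0.2942] [ 0.6893 -0.315 ]
dark scene 1729.0 [[229, 141], [253, 125], [297, 149], [298, 155], [276, 173]]
   [ 0.5146 -0.2871] [ 0.5006 -0.3077]
   [ 0.4179 -0.2833] [ 0.4014 -0.3039]
   [ 0.4119 -0.107 ] [ 0.3952 -0.1229]
   [ 0.4288 -0.0883] [ 0.4126 -0.1037]
   [ 0.5209 -0.0888] [ 0.5071 -0.1043]
dark scene 433.0 [[182, 110], [194, 126], [170, 137], [170, 110]]
   [ 0.5104 -0.5127] [ 0.4964 -0.5392]
   [ 0.5366 -0.4215] [ 0.5233 -0.4457]
   [ 0.6151 -0.4382] [ 0.6038 -0.4628]
   [ 0.5348 -0.5426] [ 0.5214 -0.5699]
side 0 (230, 120, 370, 240) 5.0
side 1 (300, 220, 510, 360) 3.8095238095238093
ply side [[353, 190], [291, 231], [243, 202], [303, 172]]
[... 312 characters left out ...]
-0.3021] [ 0.5116 -0.2918]
   [ 0.403  -0.3027] [ 0.4141 -0.2924]
   [ 0.3963 -0.1283] [ 0.4071 -0.1109]
dark side 3448.0 [[501, 293], [464, 315], [399, 260], [398, 250], [417, 234], [485, 268], [502, 286]]
   [ 0.6687 -0.3226] [ 0.6905 -0.3131]
   [ 0.5724 -0.3169] [ 0.5904 -0.3071]
   [ 0.5775 -0.149 ] [ 0.5956 -0.1325]
   [ 0.5972 -0.125 ] [ 0.6162 -0.1074]
   [ 0.6691 -0.1097] [ 0.6909 -0.0915]
   [ 0.7003 -0.2645] [ 0.7235 -0.2526]
   [ 0.6854 -0.3131] [ 0.7079 -0.3032]
dark side 511.0 [[509, 220], [509, 246], [482, 233], [487, 220]]
   [ 0.88   -0.1963] [ 0.9105 -0.1816]
   [ 0.7979 -0.2517] [ 0.8251 -0.2393]
   [ 0.7889 -0.1908] [ 0.8156 -0.1759]
   [ 0.8389 -0.1668] [ 0.8677 -0.151 ]
```

View pics/scene_c0.png

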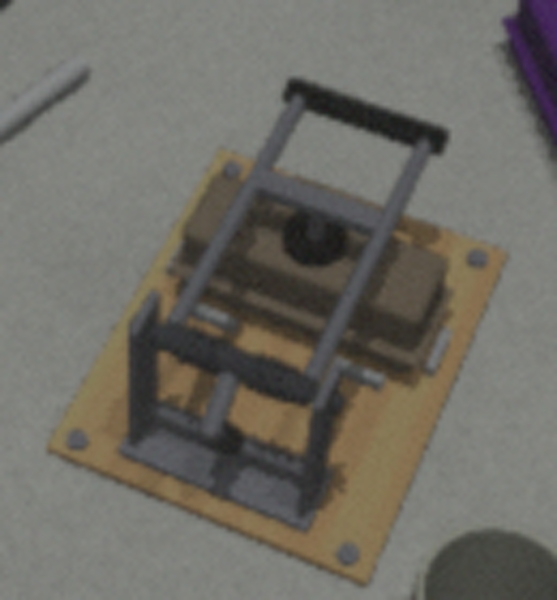

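View pics/side_c0.png

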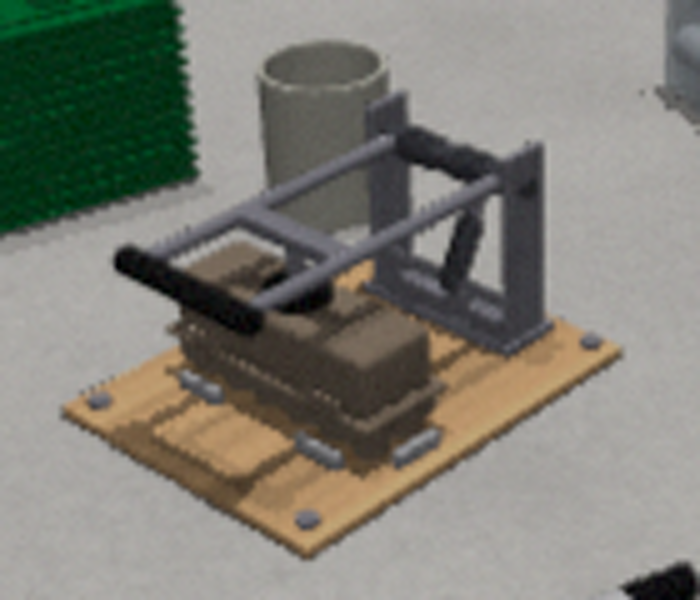

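View pics/scene_c1.png

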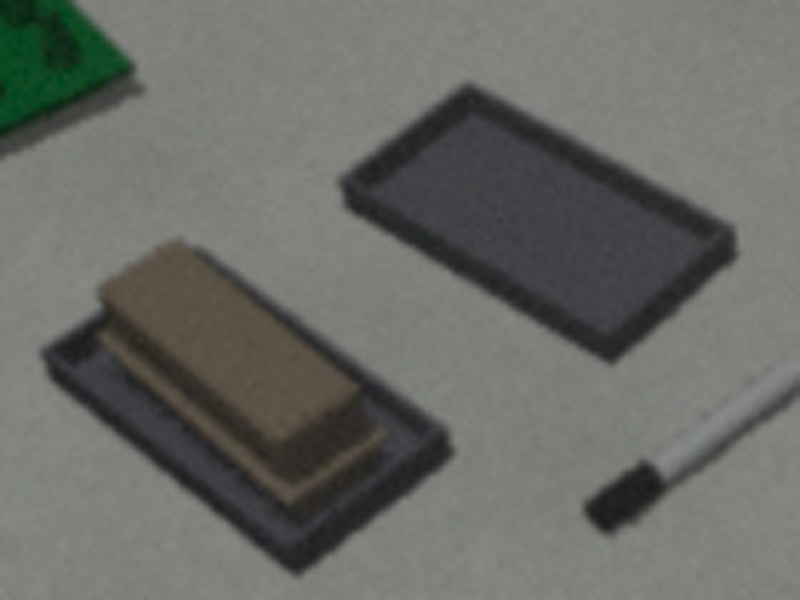

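View pics/side_c1.png

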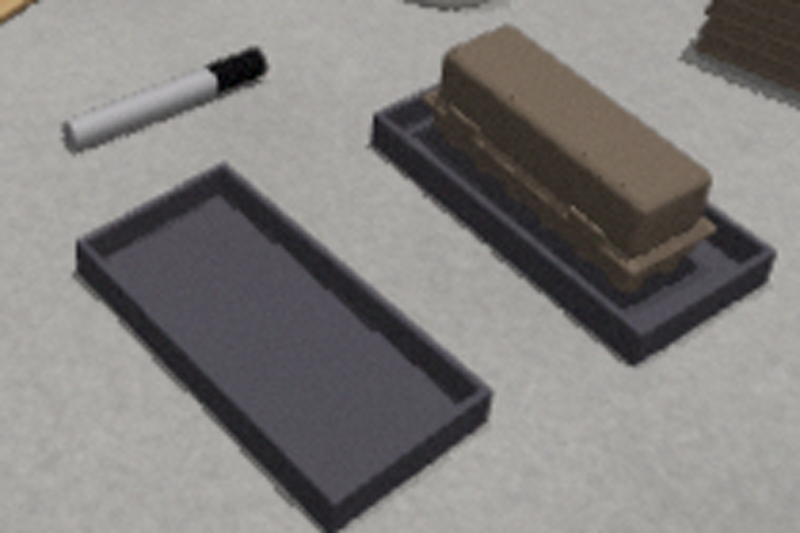

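Run:
```python
from h import *
S=robot.camera_params("scene");D=robot.camera_params("side")
sc=lambda u,v:(290+u/4.2857,160+v/4.2857); sd=lambda u,v:(230+u/5,120+v/5)
tc=lambda u,v:(170+u/5.714,110+v/5.714); td=lambda u,v:(300+u/3.81,220+v/3.81)
P={"plyA":(sc(506,255),sd(62,408)),"plyB":(sc(220,150),sd(305,548)),"plyC":(sc(52,447),sd(622,350)),
"hR":(sc(293,91),sd(253,322)),"hL":(sc(440,138),sd(125,260)),
"boltA":(sc(478,258),sd(98,400)),"boltB":(sc(231,170),sd(307,519)),"boltC":(sc(77,440),sd(592,341)),
"t1":(tc(343,182),td(330,508)),"t2":(tc(468,88),td(490,395)),"t3":(tc(735,232),td(224,167)) ,"t4":(tc(612,338),td(224,167)),"t3b":(tc(735,232),td(80,243)),
}
P["t1"]=(tc(343,182),td(490,395));P["t2"]=(tc(468,88),td(330,508));P.pop("t3")
for k,(a,b) in P.items():
    x,e=tri(S,a,D,b);print(k,np.round(a,1),np.round(b,1),x.round(4),"gap",round(e,4))
# base
print(proj(S,[0,0,0]),proj(D,[0,0,0]),proj(D,robot.read_state()['tool_pos']),proj(S,robot.read_state()['tool_pos']))
```

```text
plyA [408.1 219.5] [242.4 201.6] [0.4124 0.2745 0.0016] gap 0.0017
plyB [341.3 195. ] [291.  229.6] [0.457  0.0912 0.0033] gap 0.0014
plyC [302.1 264.3] [354.4 190. ] [0.688  0.1473 0.0013] gap 0.0062
hR [358.4 181.2] [280.6 184.4] [0.4645 0.1431 0.1016] gap 0.0049
hL [392.7 192.2] [255. 172.] [0.441  0.2294 0.1032] gap 0.0024
boltA [401.5 220.2] [249.6 200. ] [0.4288 0.2638 0.0063] gap 0.0024
boltB [343.9 199.7] [291.4 223.8] [0.4676 0.1076 0.0058] gap 0.0017
boltC [308.  262.7] [348.4 188.2] [0.6768 0.1578 0.0058] gap 0.0036
t1 [230.  141.9] [428.6 323.7] [ 0.5119 -0.2901  0.015 ] gap 0.0038
t2 [251.9 125.4] [386.6 353.3] [ 0.4156 -0.2925  0.0139] gap 0.0009
t4 [277.1 169.2] [358.8 263.8] [ 0.5058 -0.103   0.0152] gap 0.0051
t3b [298.6 150.6] [321.  283.8] [ 0.4111 -0.1048  0.0155] gap 0.0048
[402.26779258 101.68565561] [ 80.3546117  356.71512415] [ 83.51825189 110.15433967] [611.01950192 152.86731177]
```

Triangulated sizes agree with those given (base 189 x 238 mm, tray 96 x 187 mm, handle z about 0.102). Handle and plate both put the carton near (0.521, 0.203), yaw 0.24. I'll move above the handle and refine with the wrist camera.

```bash
cat >> h.py <<'E'
from scipy.spatial.transform import Rotation as Rot
def goal(X,yaw):
    """increments (tool axes) + yaw so that tool z points along world heading yaw (mod pi)"""
    s=robot.read_state();R=Rot.from_rotvec(s['orientation']).as_matrix()
    d=R.T@(np.array(X)-s['tool_pos'])
    h=np.arctan2(R[1,2],R[0,2]); dy=(yaw-h+np.pi/2)%np.pi-np.pi/2
    # rotation about tool y (down) by +a turns world heading by -a if y is down
    a=dy*np.sign(R[2,1])
    print("t",round(s['t'],2),"pos",s['tool_pos'].round(4),"down",R[:,1].round(3),"head",round(h,3),"open",round(s['opening'],4),"F",s['force'].round(1),"q6",s['q'][5].round(2))
    print("linear",d.round(4),"yaw",round(a,4))
E
python3 -c "
from h import *
goal([.42,.18,.30],.238)"
```

```text
t 0.15 pos [0.1389 0.5833 0.2258] down [-0.    -0.001 -1.   ] head 1.337 open 0.0931 F [ 0.3 -0.5  0.7] q6 -0.09
linear [ 0.3669 -0.0738 -0.3273] yaw 1.099
```

Emit:
carry_out --increments '[{"linear": [0.03, -0.05, -0.03], "yaw": 0.17}, {"linear": [0.07, -0.074, -0.065], "yaw": 0.34}, {"linear": [0.11, -0.074, -0.1], "yaw": 0.52}, {"linear": [0.15, -0.074, -0.135], "yaw": 0.69}, {"linear": [0.19, -0.074, -0.17], "yaw": 0.86}]' --gripper 0.55

```text
t: 0.78
tool_pos: [0.2849, 0.3724, 0.2999]
orientation: [-1.398, 0.855, -0.856]
force: [0.1, 0.5, 0.4]
opening: 0.0522
```

```bash
python3 -c "
from h import *
goal([.42,.18,.30],.238)"
```

```text
t 0.78 pos [0.2849 0.3724 0.2999] down [-0.    -0.001 -1.   ] head 0.472 open 0.0522 F [0.1 0.5 0.4] q6 0.34
linear [2.328e-01 1.000e-04 3.290e-02] yaw 0.2337
```

Emit:
carry_out --increments '[{"linear": [0.05, 0, 0.008], "yaw": 0.1}, {"linear": [0.1, 0, 0.015], "yaw": 0.2}, {"linear": [0.15, 0, 0.022], "yaw": 0.234}, {"linear": [0.2, 0, 0.03], "yaw": 0.234}, {"linear": [0.233, 0, 0.033], "yaw": 0.234}]'

```text
t: 1.4
tool_pos: [0.4211, 0.1779, 0.2999]
orientation: [-1.313, 1.033, -1.034]
force: [0.5, 0.9, -1.0]
opening: 0.0513
```

```bash
python3 -c "
from h import *
goal([.42,.18,.30],.238)
p=robot.camera_params('wrist');np.save('w1.npy',p,allow_pickle=True)
cv2.imwrite('pics/w1.png',robot.read_camera('wrist'))
for n,X in dict(h=[.453,.1863,.105],carton=[.521,.203,.07]).items(): print(n,proj(p,X))"
```

```text
t 1.4 pos [0.4211 0.1779 0.2999] down [-0.    -0.002 -1.   ] head 0.236 open 0.0513 F [ 0.5  0.9 -1. ] q6 0.05
linear [-0.0023 -0.0001 -0.0005] yaw -0.0018
h [339.74000624 183.65803129]
carton [386.98687797 178.35285921]
```

View pics/w1.png

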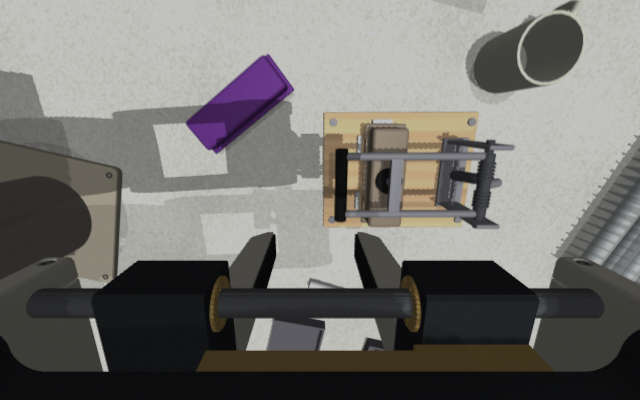

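The wrist view shows the handle at about (341,185), against (340,184) predicted. The carton lid centre is about (387,175), against (387,178) predicted. The stand is square to the image, so yaw and position agree. Now I'll measure them exactly.

Run:
```python
from h import *
p=np.load('w1.npy',allow_pickle=True).item();im=cv2.imread('pics/w1.png')
m=np.uint8(im.max(2)<45)*255;m[:, :330]=0;m[:,355:]=0;m[:140]=0;m[228:]=0
pts=cv2.findNonZero(m);r=cv2.minAreaRect(pts);print("handle",r)
for z in(.105,):print(plane(p,*r[0],z),[plane(p,*b,.105).round(4)for b in cv2.boxPoints(r)])
c=im[95:240,315:515];cv2.imwrite('pics/w1c.png',cv2.resize(c,None,fx=4,fy=4,interpolation=cv2.INTER_CUBIC))
```

```text
handle ((340.7437744140625, 184.49343872070312), (11.252711296081543, 71.2330093383789), 1.4688007831573486)
[0.45455529 0.18553793 0.105     ] [array([0.4587, 0.1363, 0.105 ]), array([0.4369, 0.2284, 0.105 ]), array([0.4507, 0.2313, 0.105 ]), array([0.4736, 0.1395, 0.105 ])]
```

View pics/w1c.png

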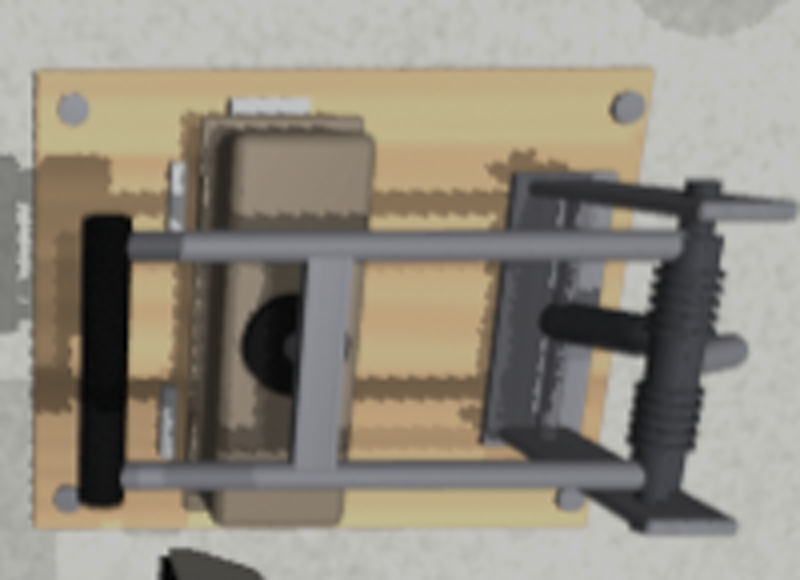

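```bash
python3 -c "
from h import *
goal([.4545,.1855,.097],.238)"
```

```text
t 1.45 pos [0.4224 0.1756 0.2997] down [ 0.    -0.004 -1.   ] head 0.235 open 0.0512 F [ 0.4 -2.2 -0.1] q6 0.05
linear [-0.0029  0.2027  0.0337] yaw -0.0031
```

Emit:
carry_out --increments '[{"linear": [-0.003, 0.03, 0.034], "yaw": 0}, {"linear": [-0.003, 0.08, 0.034], "yaw": 0}, {"linear": [-0.003, 0.12, 0.034], "yaw": 0}, {"linear": [-0.003, 0.14, 0.034], "yaw": 0}, {"linear": [-0.003, 0.14, 0.034], "yaw": 0}]'

```text
t: 2.08
tool_pos: [0.453, 0.1856, 0.1575]
orientation: [-1.318, 1.036, -1.035]
force: [-0.7, 0.2, 0.3]
opening: 0.0512
```

```bash
python3 -c "
from h import *
goal([.4545,.1855,.097],.238)
cv2.imwrite('pics/side1.png',robot.read_camera('side')[60:260,180:440].repeat(3,0).repeat(3,1))
cv2.imwrite('pics/w2.png',robot.read_camera('wrist'))"
```

```text
t 2.08 pos [0.453  0.1856 0.1575] down [-0.004 -0.005 -1.   ] head 0.235 open 0.0512 F [-0.7  0.2  0.3] q6 0.05
linear [0.0002 0.0605 0.0017] yaw -0.003
```

View pics/side1.png

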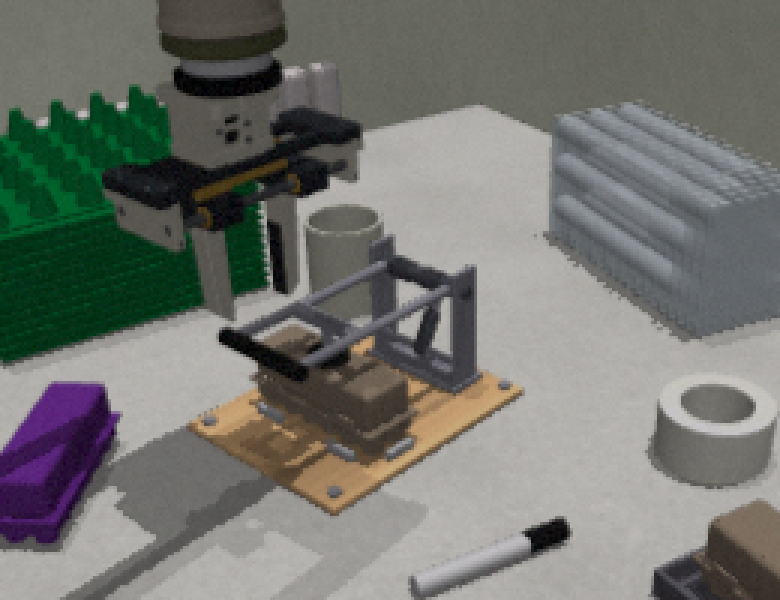

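View pics/w2.png

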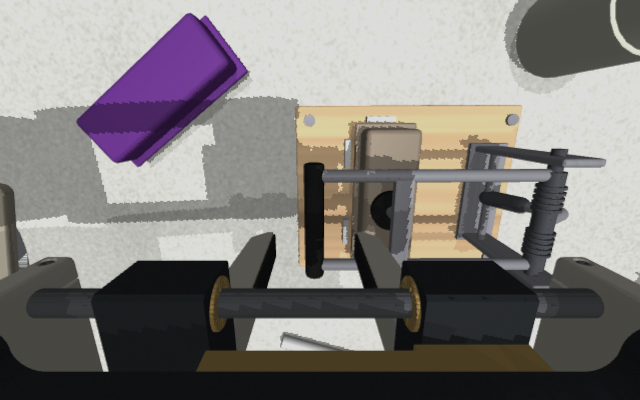

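The fingers straddle the bar: its column in the wrist view (315) lies midway between the fingertips (at about 272 and 358). I'll descend and grip.

Emit:
carry_out --increments '[{"linear": [0, 0.03, 0.002], "yaw": 0}, {"linear": [0, 0.055, 0.002], "yaw": 0}, {"linear": [0, 0.06, 0.002], "yaw": 0}, {"linear": [0, 0.06, 0.002], "yaw": 0}]'

```text
t: 2.68
tool_pos: [0.4577, 0.1866, 0.1017]
orientation: [-1.312, 1.032, -1.037]
force: [-1.3, 0.2, 1.3]
opening: 0.0513
```

Emit:
carry_out --increments '[{"linear": [0, 0, 0], "yaw": 0}, {"linear": [0, 0, 0], "yaw": 0}, {"linear": [0, 0, 0], "yaw": 0}, {"linear": [0, 0, 0], "yaw": 0}]' --gripper 0 --newtons 25

```text
t: 3.18
tool_pos: [0.454, 0.1858, 0.1015]
orientation: [-1.32, 1.037, -1.034]
force: [-32.1, -9.2, 28.4]
opening: 0.0162
```

```bash
python3 -c "
from h import *
goal([.4545,.1855,.097],.238)
s=robot.read_state();R=Rot.from_rotvec(s['orientation']).as_matrix()
H0=s['tool_pos']
for q in np.arange(.1,1.8,.1):
    c,sn=.185*(1-np.cos(q)),.185*np.sin(q)
    d=R.T@np.array([c*np.cos(.238),c*np.sin(.238),sn]);print(round(q,2),d.round(3))"
```

```text
t 3.17 pos [0.454  0.1858 0.1015] down [-0.006 -0.005 -1.   ] head 0.235 open 0.0162 F [-32.1  -9.2  28.4] q6 0.05
linear [0.0004 0.0045 0.0004] yaw -0.0027
0.1 [ 0.    -0.018  0.001]
0.2 [ 0.    -0.037  0.003]
0.3 [ 0.    -0.055  0.008]
0.4 [ 0.    -0.072  0.014]
0.5 [ 0.    -0.089  0.022]
0.6 [ 0.    -0.105  0.032]
0.7 [ 0.    -0.12   0.043]
0.8 [ 0.    -0.133  0.055]
0.9 [ 0.    -0.145  0.069]
1.0 [ 0.    -0.156  0.084]
1.1 [ 0.    -0.166  0.1  ]
1.2 [ 0.    -0.173  0.117]
1.3 [ 0.    -0.179  0.134]
1.4 [ 0.    -0.183  0.152]
1.5 [ 0.    -0.186  0.171]
1.6 [ 0.    -0.186  0.189]
1.7 [ 0.    -0.185  0.207]
```

Gripped: the opening of 16.2 mm matches the 16 mm bar. Now I'll lift along the arc.

Emit:
carry_out --increments '[{"linear": [0, -0.009, 0], "yaw": 0}, {"linear": [0, -0.018, 0.001], "yaw": 0}, {"linear": [0, -0.037, 0.003], "yaw": 0}, {"linear": [0, -0.055, 0.008], "yaw": 0}]'

```text
t: 3.68
tool_pos: [0.4611, 0.1874, 0.1571]
orientation: [-1.323, 1.039, -1.033]
force: [-4.2, -2.8, -5.6]
opening: 0.015
```

```bash
cat >> h.py <<'E'
def arc():
    s=robot.read_state();R=Rot.from_rotvec(s['orientation']).as_matrix()
    H0=np.array([.454,.1858,.1015]); e=np.array([np.cos(.238),np.sin(.238),0])
    d=s['tool_pos']-H0; q=np.arctan2(d[2],.185-d@e); r=np.hypot(d[2],.185-d@e)
    print("t",round(s['t'],2),"q",round(q,3),"r",round(r,4),"F",s['force'].round(1),"open",round(s['opening'],4),"lat",(d@[-e[1],e[0],0]).round(4))
    for k in range(1,8):
        a=q+.09*k; T=H0+e*.185*(1-np.cos(a))+np.array([0,0,.185*np.sin(a)])
        print(round(a,2),(R.T@(T-s['tool_pos'])).round(3))
E
python3 -c "
from h import *
arc()
cv2.imwrite('pics/side2.png',robot.read_camera('side')[60:260,180:440].repeat(3,0).repeat(3,1))"
```

```text
t 3.67 q 0.303 r 0.1863 F [-4.2 -2.8 -5.6] open 0.015 lat -0.0001
0.39 [-0.    -0.015  0.007]
0.48 [ 0.    -0.03   0.014]
0.57 [ 0.    -0.045  0.022]
0.66 [ 0.    -0.059  0.031]
0.75 [ 0.    -0.071  0.042]
0.84 [ 0.    -0.083  0.054]
0.93 [ 0.    -0.094  0.067]
```

View pics/side2.png

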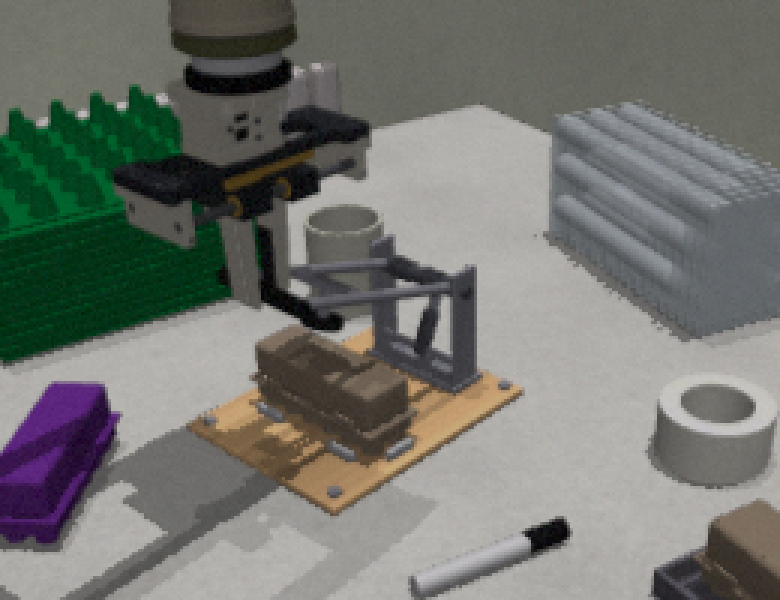

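The lift has started, but the opening of 15.0 mm (below the bar's 16) shows the bar has slid to the very fingertips. I'll follow it back down and regrip deeper and firmer.

Emit:
carry_out --increments '[{"linear": [0, 0.015, -0.004], "yaw": 0}, {"linear": [0, 0.03, -0.006], "yaw": 0}, {"linear": [0, 0.045, -0.008], "yaw": 0}, {"linear": [0, 0.053, -0.008], "yaw": 0}, {"linear": [0, 0.053, -0.008], "yaw": 0}]'

```text
t: 4.35
tool_pos: [0.4535, 0.1857, 0.1069]
orientation: [-1.322, 1.038, -1.033]
force: [-4.4, 1.4, -4.6]
opening: 0.0154
```

```bash
python3 -c "
from h import *
goal([.4545,.1855,.09],.238)"
```

```text
t 4.35 pos [0.4535 0.1857 0.1069] down [-0.009 -0.006 -1.   ] head 0.235 open 0.0154 F [-4.4  1.4 -4.6] q6 0.05
linear [0.0004 0.0169 0.0011] yaw -0.0026
```

Emit:
carry_out --increments '[{"linear": [0, 0, 0.001], "yaw": 0}, {"linear": [0, 0, 0.001], "yaw": 0}, {"linear": [0, 0.01, 0.001], "yaw": 0}, {"linear": [0, 0.02, 0.001], "yaw": 0}, {"linear": [0, 0.02, 0.001], "yaw": 0}]' --gripper 0.4

```text
t: 4.97
tool_pos: [0.4532, 0.1855, 0.0853]
orientation: [-1.324, 1.04, -1.032]
force: [0.4, -0.8, -0.0]
opening: 0.0368
```

```bash
python3 -c "
from h import *
goal([.4545,.1855,.088],.238)
cv2.imwrite('pics/side3.png',robot.read_camera('side')[60:260,180:440].repeat(3,0).repeat(3,1))
"
```

```text
t 4.97 pos [0.4532 0.1855 0.0853] down [-0.011 -0.007 -1.   ] head 0.235 open 0.0368 F [ 0.4 -0.8 -0. ] q6 0.05
linear [ 0.0003 -0.0027  0.0012] yaw -0.0027
```

View pics/side3.png

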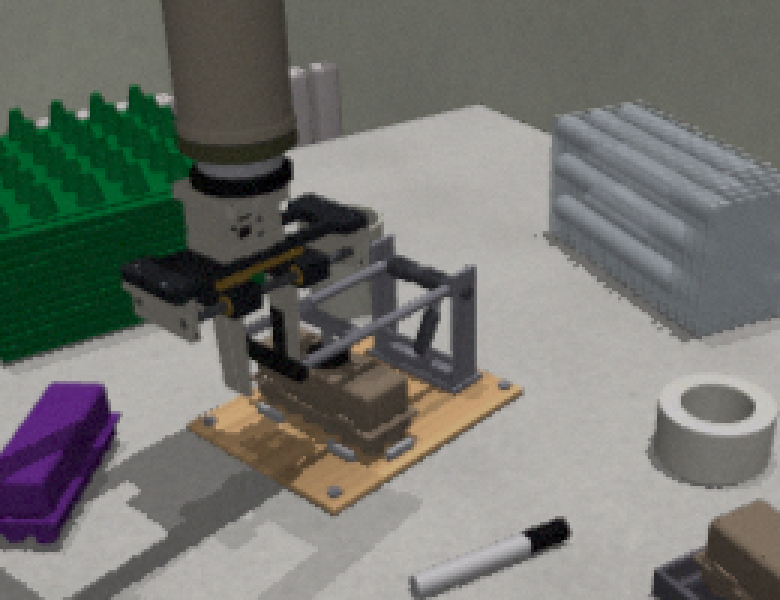

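The arm is shut again, and the fingers straddle the bar with it well up the pads. Now I'll grip at 45 N.

Emit:
carry_out --increments '[{"linear": [0, 0, 0.001], "yaw": 0}, {"linear": [0, 0, 0.001], "yaw": 0}, {"linear": [0, 0, 0.001], "yaw": 0}, {"linear": [0, 0, 0.001], "yaw": 0}]' --gripper 0 --newtons 45

```text
t: 5.52
tool_pos: [0.4532, 0.1855, 0.086]
orientation: [-1.326, 1.041, -1.031]
force: [-8.2, -2.0, 6.8]
opening: 0.0145
```

```bash
sed -i 's/H0=np.array(\[.454,.1858,.1015\])/H0=np.array(H0)/; s/def arc():/def arc(H0):/' h.py; python3 -c "
from h import *
print(robot.read_state()['tool_pos'],robot.read_state()['wrist_torque'])
arc([.454,.1857,.0853])"
```

```text
[0.45324062 0.18551679 0.08602024] [-0.48152959  1.4291366   0.04466004]
t 5.53 q 0.004 r 0.1858 F [-8.2 -2.   6.8] open 0.0145 lat 0.0
0.09 [ 0.    -0.017  0.001]
0.18 [ 0.    -0.033  0.003]
0.27 [ 0.    -0.049  0.007]
0.36 [ 0.    -0.065  0.012]
0.45 [ 0.    -0.081  0.018]
0.54 [ 0.    -0.095  0.026]
0.63 [ 0.    -0.109  0.035]
```

Emit:
carry_out --increments '[{"linear": [0, -0.01, 0], "yaw": 0}, {"linear": [0, -0.02, 0.001], "yaw": 0}, {"linear": [0, -0.033, 0.003], "yaw": 0}, {"linear": [0, -0.049, 0.007], "yaw": 0}]'

```text
t: 6.02
tool_pos: [0.459, 0.1869, 0.1347]
orientation: [-1.33, 1.044, -1.029]
force: [-4.6, -3.1, -6.5]
opening: 0.0149
```

```bash
python3 -c "
from h import *
print(robot.read_state()['tool_pos'],robot.read_state()['wrist_torque'])
arc([.454,.1857,.0853])
cv2.imwrite('pics/side4.png',robot.read_camera('side')[60:260,180:440].repeat(3,0).repeat(3,1))"
```

```text
[0.45896025 0.18691541 0.13470019] [-0.57729183  1.32131958 -0.02259295]
t 6.03 q 0.268 r 0.1866 F [-4.6 -3.1 -6.5] open 0.0149 lat 0.0
0.36 [ 0.    -0.016  0.006]
0.45 [ 0.    -0.031  0.013]
0.54 [ 0.    -0.046  0.02 ]
0.63 [ 0.    -0.06   0.029]
0.72 [ 0.    -0.073  0.039]
0.81 [ 0.    -0.085  0.05 ]
0.9 [ 0.    -0.097  0.063]
```

View pics/side4.png

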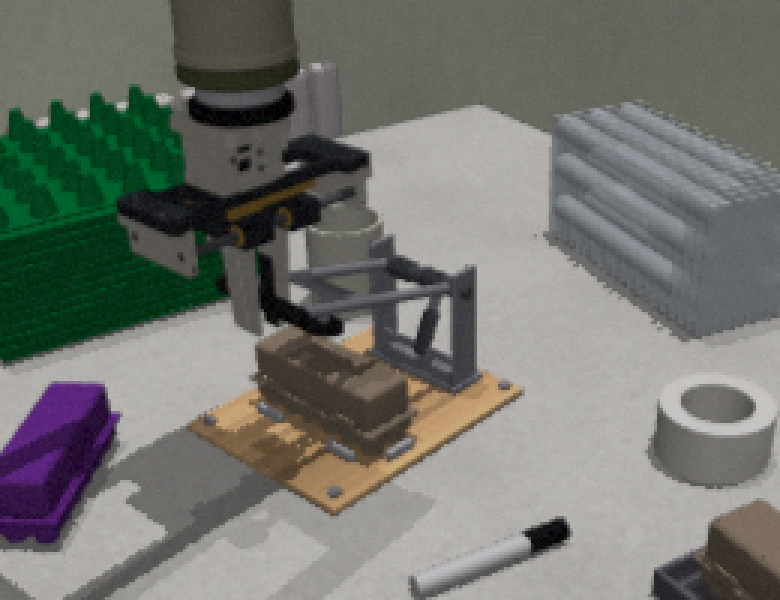

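The arm follows with no slip (r 0.187, steady force about 6.5 N). I'll continue the arc.

Emit:
carry_out --increments '[{"linear": [0, -0.016, 0.006], "yaw": 0}, {"linear": [0, -0.031, 0.012], "yaw": 0}, {"linear": [0, -0.046, 0.02], "yaw": 0}, {"linear": [0, -0.06, 0.029], "yaw": 0}, {"linear": [0, -0.073, 0.039], "yaw": 0}]'

```text
t: 6.7
tool_pos: [0.4959, 0.196, 0.211]
orientation: [-1.336, 1.048, -1.027]
force: [-19.3, -7.6, 9.2]
opening: 0.015
```

```bash
python3 -c "
from h import *
arc([.454,.1857,.0853]);goal([0,0,0],.238)"
```

```text
t 6.7 q 0.725 r 0.1895 F [-19.3  -7.6   9.2] open 0.015 lat 0.0001
0.82 [ 0.    -0.009  0.015]
0.91 [ 0.    -0.021  0.027]
1.0 [ 0.    -0.031  0.04 ]
1.09 [ 0.    -0.039  0.054]
1.18 [ 0.    -0.047  0.069]
1.27 [ 0.    -0.053  0.085]
1.36 [ 0.    -0.058  0.101]
t 6.7 pos [0.4959 0.196  0.211 ] down [-0.024 -0.011 -1.   ] head 0.236 open 0.015 F [-19.3  -7.6   9.2] q6 0.05
linear [ 0.0736  0.2252 -0.5222] yaw -0.0022
```

```bash
sed -i 's/def arc(H0):/def arc(H0,rr=.19):/; s/T=H0+e\*.185\*(1-np.cos(a))+np.array(\[0,0,.185\*np.sin(a)\])/T=H0+e*(.185-rr*np.cos(a))+np.array([0,0,rr*np.sin(a)])/' h.py; python3 -c "
from h import *
arc([.454,.1857,.0853])"
```

```text
t 6.7 q 0.725 r 0.1895 F [-19.3  -7.6   9.2] open 0.015 lat 0.0001
0.82 [ 0.    -0.013  0.011]
0.91 [ 0.    -0.024  0.024]
1.0 [ 0.    -0.035  0.038]
1.09 [ 0.    -0.044  0.052]
1.18 [ 0.    -0.051  0.067]
1.27 [ 0.    -0.058  0.083]
1.36 [ 0.    -0.063  0.1  ]
```

Emit:
carry_out --increments '[{"linear": [0, -0.007, 0.004], "yaw": 0}, {"linear": [0, -0.013, 0.011], "yaw": 0}, {"linear": [0, -0.024, 0.023], "yaw": 0}, {"linear": [0, -0.035, 0.036], "yaw": 0}]'

```text
t: 7.2
tool_pos: [0.5318, 0.2047, 0.2466]
orientation: [-1.337, 1.048, -1.027]
force: [-2.7, -1.7, -0.9]
opening: 0.0149
```

```bash
python3 -c "
from h import *
arc([.454,.1857,.0853],.192);goal([0,0,0],.238)
cv2.imwrite('pics/side5.png',robot.read_camera('side')[20:220,180:440].repeat(3,0).repeat(3,1))"
```

```text
t 7.2 q 0.994 r 0.1924 F [-2.7 -1.7 -0.9] open 0.0149 lat 0.0001
1.08 [ 0.    -0.009  0.015]
1.17 [ 0.    -0.017  0.03 ]
1.26 [ 0.    -0.023  0.046]
1.35 [ 0.    -0.028  0.063]
1.44 [ 0.    -0.031  0.08 ]
1.53 [ 0.    -0.033  0.097]
1.62 [-0.    -0.034  0.114]
t 7.2 pos [0.5318 0.2047 0.2466] down [-0.025 -0.011 -1.   ] head 0.236 open 0.0149 F [-2.7 -1.7 -0.9] q6 0.04
linear [ 0.0735  0.2621 -0.558 ] yaw -0.0023
```

View pics/side5.png

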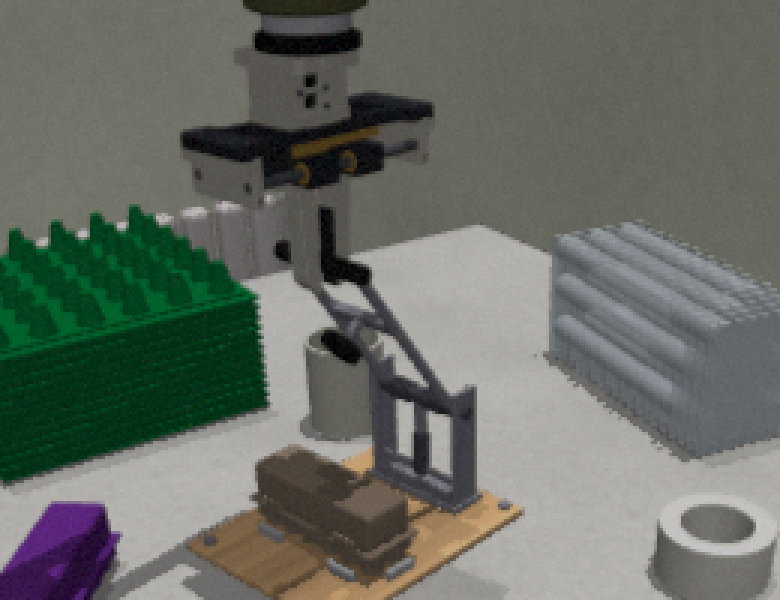

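The arm is at about 1.0 rad and still held. I'll continue past upright.

Emit:
carry_out --increments '[{"linear": [0, -0.009, 0.015], "yaw": 0}, {"linear": [0, -0.017, 0.03], "yaw": 0}, {"linear": [0, -0.023, 0.046], "yaw": 0}, {"linear": [0, -0.028, 0.063], "yaw": 0}, {"linear": [0, -0.031, 0.08], "yaw": 0}]'

```text
t: 7.88
tool_pos: [0.6135, 0.2244, 0.2792]
orientation: [-1.331, 1.044, -1.03]
force: [1.1, -1.2, -0.6]
opening: 0.0148
```

```bash
python3 -c "
from h import *
arc([.454,.1857,.0853],.193)"
```

```text
t 7.88 q 1.464 r 0.195 F [ 1.1 -1.2 -0.6] open 0.0148 lat 0.0
1.55 [-0.     0.001  0.018]
1.64 [-0.     0.001  0.035]
1.73 [-0.     0.002  0.052]
1.82 [-0.     0.006  0.069]
1.91 [-0.     0.01   0.086]
2.0 [-0.     0.017  0.102]
2.09 [-0.     0.024  0.118]
```

Emit:
carry_out --increments '[{"linear": [0, 0, 0.015], "yaw": 0}, {"linear": [0, 0.001, 0.03], "yaw": 0}, {"linear": [0, 0.002, 0.045], "yaw": 0}, {"linear": [0, 0.004, 0.055], "yaw": 0}, {"linear": [0, 0.004, 0.055], "yaw": 0}]'

```text
t: 8.5
tool_pos: [0.6685, 0.2375, 0.2757]
orientation: [-1.327, 1.042, -1.031]
force: [4.8, 0.2, 4.1]
opening: 0.0145
```

```bash
python3 -c "
from h import *
arc([.454,.1857,.0853],.193)
cv2.imwrite('pics/side6.png',robot.read_camera('side')[20:220,180:440].repeat(3,0).repeat(3,1))"
```

```text
t 8.5 q 1.756 r 0.1937 F [4.8 0.2 4.1] open 0.0145 lat -0.0002
1.85 [-0.     0.004  0.017]
1.94 [-0.     0.01   0.033]
2.03 [-0.     0.016  0.049]
2.12 [-0.     0.024  0.065]
2.21 [-0.001  0.034  0.079]
2.3 [-0.001  0.044  0.093]
2.39 [-0.001  0.056  0.106]
```

View pics/side6.png

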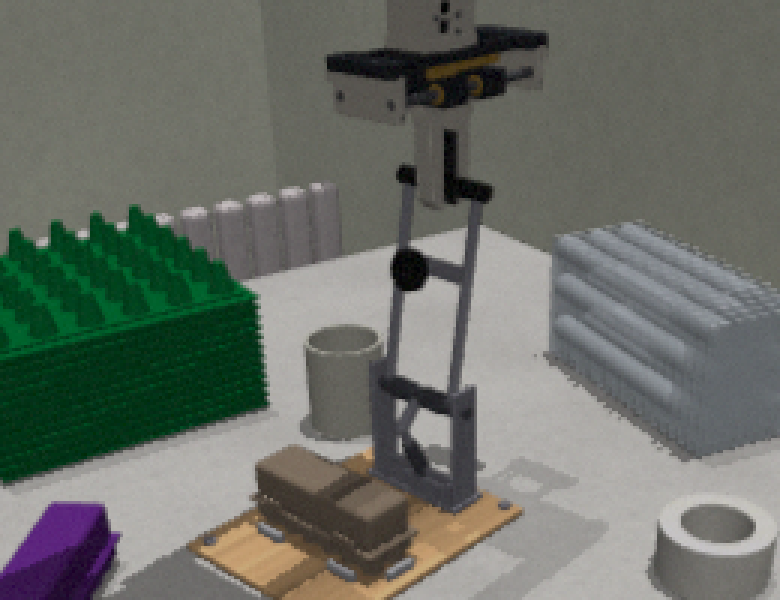

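The side view shows the arm standing past upright (handle around (445,185) in the crop) with the fingers around the bar. I'll open the gripper and lift off straight up.

Emit:
carry_out --increments '[{"linear": [0, 0, 0], "yaw": 0}, {"linear": [0, 0, 0], "yaw": 0}, {"linear": [0, 0, 0], "yaw": 0}, {"linear": [0, -0.03, 0], "yaw": 0}, {"linear": [0, -0.07, 0], "yaw": 0}]' --gripper 0.6

```text
t: 9.18
tool_pos: [0.6679, 0.2378, 0.3447]
orientation: [-1.332, 1.045, -1.029]
force: [0.7, -1.2, 0.9]
opening: 0.055
```

```bash
python3 -c "
from h import *
goal([.521,.203,.20],.238)
cv2.imwrite('pics/side7.png',robot.read_camera('side')[0:220,180:440].repeat(2,0).repeat(2,1))"
```

```text
t 9.18 pos [0.6679 0.2378 0.3447] down [-0.019 -0.01  -1.   ] head 0.236 open 0.055 F [ 0.7 -1.2  0.9] q6 0.04
linear [-0.0011  0.1479 -0.1479] yaw -0.0024
```

View pics/side7.png

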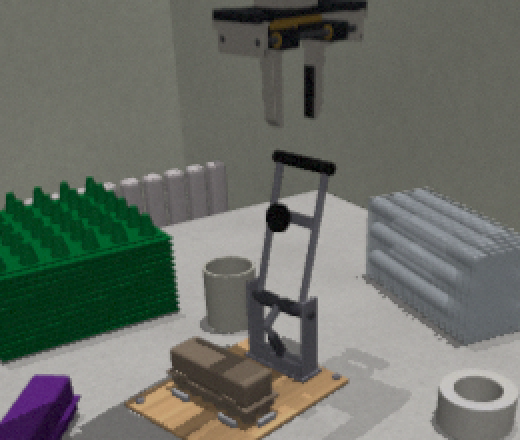

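The arm is holding itself open and the fingers are clear. Next I'll go above the carton and measure it.

Emit:
carry_out --increments '[{"linear": [-0.001, 0, -0.05], "yaw": 0}, {"linear": [-0.001, 0, -0.1], "yaw": 0}, {"linear": [-0.001, 0.02, -0.15], "yaw": 0}, {"linear": [-0.001, 0.06, -0.15], "yaw": 0}, {"linear": [-0.001, 0.06, -0.15], "yaw": 0}]' --gripper 0.82

```text
t: 9.85
tool_pos: [0.5201, 0.2032, 0.2919]
orientation: [-1.328, 1.042, -1.03]
force: [0.2, 0.4, 0.2]
opening: 0.076
```

```bash
python3 -c "
from h import *
goal([.521,.203,.20],.238)
p=robot.camera_params('wrist');np.save('w3.npy',p,allow_pickle=True)
cv2.imwrite('pics/w3.png',robot.read_camera('wrist'))
cv2.imwrite('pics/side8.png',robot.read_camera('side'))
print(proj(p,[.521,.203,.07]))
e=np.array([.972,.236,0]);f_=np.array([-.236,.972,0])
for a in(-1,1):
  for b in (-1,1):print(proj(p,np.array([.521,.203,.07])+a*.025*e+b*.072*f_))"
```

```text
t 9.85 pos [0.5201 0.2032 0.2919] down [-0.016 -0.009 -1.   ] head 0.236 open 0.076 F [0.2 0.4 0.2] q6 0.05
linear [-0.      0.0918  0.0024] yaw -0.0021
[317.56951501 179.79748561]
[300.39066918 228.03796208]
[298.78361389 126.16535649]
[334.54056076 228.24835903]
[336.67017063 126.16031249]
```

View pics/w3.png

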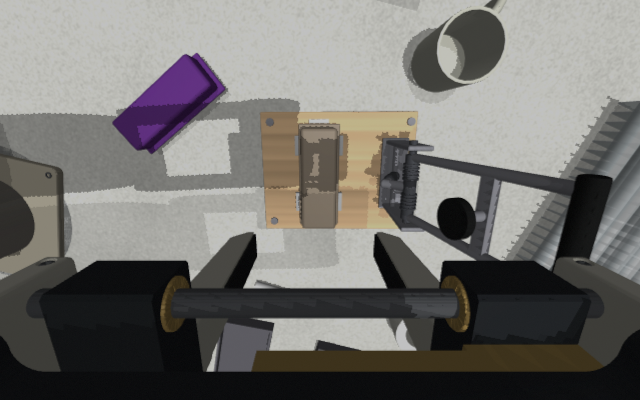

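View pics/side8.png

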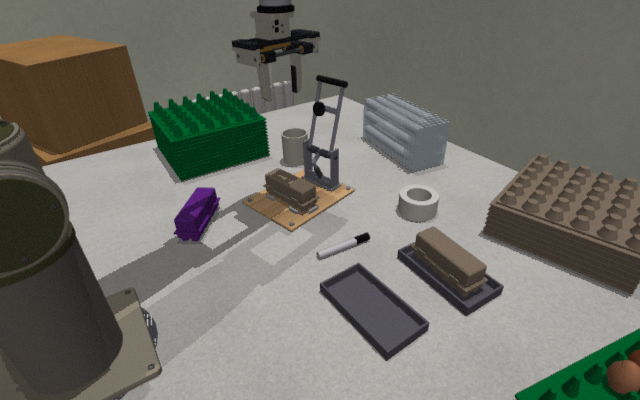

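The wrist view shows the lid at columns 301–339 and rows 126–228, within 2 px of prediction, with the fingertips on either side at about 250 and 380. I'll segment it for the final number.

Run:
```python
from h import *
p=np.load('w3.npy',allow_pickle=True).item();im=cv2.imread('pics/w3.png')
c=im[110:240,255:385];cv2.imwrite('pics/w3c.png',cv2.resize(c,None,fx=4.6,fy=4.6,interpolation=cv2.INTER_CUBIC))
hsv=cv2.cvtColor(im,cv2.COLOR_BGR2HSV)
for v in(145,180,215):print(v,[tuple(hsv[v,u]) [1] for u in range(292,350,1)])
```

```text
145 [np.uint8(91), np.uint8(92), np.uint8(65), np.uint8(8), np.uint8(6), np.uint8(4), np.uint8(23), np.uint8(49), np.uint8(54), np.uint8(53), np.uint8(52), np.uint8(50), np.uint8(49), np.uint8(49), np.uint8(47), np.uint8(46), np.uint8(46), np.uint8(51), np.uint8(49), np.uint8(48), np.uint8(51), np.uint8(48), np.uint8(49), np.uint8(51), np.uint8(49), np.uint8(49), np.uint8(51), np.uint8(51), np.uint8(51), np.uint8(48), np.uint8(48), np.uint8(51), np.uint8(49), np.uint8(49), np.uint8(49), np.uint8(49), np.uint8(48), np.uint8(48), np.uint8(51), np.uint8(48), np.uint8(51), np.uint8(51), np.uint8(50), np.uint8(52), np.uint8(53), np.uint8(53), np.uint8(51), np.uint8(14), np.uint8(4), np.uint8(4), np.uint8(6), np.uint8(72), np.uint8(90), np.uint8(93), np.uint8(93), np.uint8(92), np.uint8(81), np.uint8(81)]
180 [np.uint8(91), np.uint8(91), np.uint8(91), np.uint8(91), np.uint8(93), np.uint8(93), np.uint8(91), np.uint8(72), np.uint8(51), np.uint8(48), np.uint8(56), np.uint8(54), np.uint8(49), np.uint8(50), np.uint8(50), np.uint8(50), np.uint8(48), np.uint8(49), np.uint8(49), np.uint8(46), np.u
[... 644 characters left out ...]
 np.uint8(54), np.uint8(52), np.uint8(53), np.uint8(53), np.uint8(51), np.uint8(49), np.uint8(49), np.uint8(51), np.uint8(49), np.uint8(49), np.uint8(51), np.uint8(49), np.uint8(49), np.uint8(49), np.uint8(49), np.uint8(49), np.uint8(51), np.uint8(51), np.uint8(51), np.uint8(51), np.uint8(51), np.uint8(48), np.uint8(48), np.uint8(48), np.uint8(51), np.uint8(51), np.uint8(51), np.uint8(51), np.uint8(52), np.uint8(50), np.uint8(50), np.uint8(50), np.uint8(50), np.uint8(51), np.uint8(50), np.uint8(53), np.uint8(51), np.uint8(64), np.uint8(89), np.uint8(91), np.uint8(90), np.uint8(91), np.uint8(91), np.uint8(90), np.uint8(91), np.uint8(91), np.uint8(91), np.uint8(92), np.uint8(90), np.uint8(91)]
```

View pics/w3c.png

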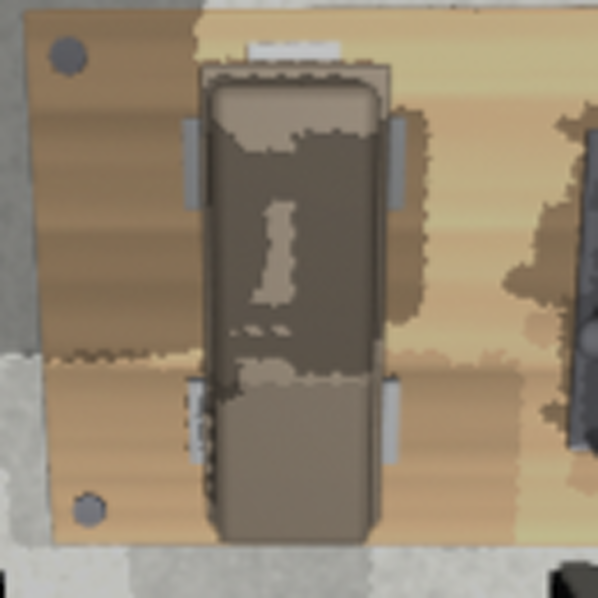

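Emit:
carry_out --increments '[{"linear": [0, 0.04, 0.004], "yaw": 0}, {"linear": [0, 0.09, 0.004], "yaw": 0}, {"linear": [0, 0.14, 0.004], "yaw": 0}, {"linear": [0, 0.17, 0.004], "yaw": 0}, {"linear": [0, 0.17, 0.004], "yaw": 0}]'

```text
t: 10.58
tool_pos: [0.5243, 0.2034, 0.1244]
orientation: [-1.326, 1.041, -1.031]
force: [0.8, 0.2, 0.3]
opening: 0.0759
```

```bash
python3 -c "
from h import *
goal([.523,.2035,.056],.238)
cv2.imwrite('pics/w4.png',robot.read_camera('wrist'))"
```

```text
t 10.57 pos [0.5243 0.2034 0.1244] down [-0.013 -0.008 -1.   ] head 0.236 open 0.0759 F [0.8 0.2 0.3] q6 0.05
linear [-0.0008  0.0684 -0.0002] yaw -0.0025
```

View pics/w4.png

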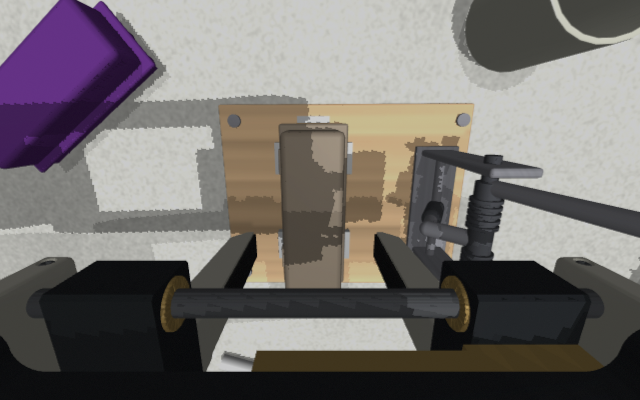

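The lid (columns 280–347) sits centred between the fingertips (250, 380). I'll descend.

Emit:
carry_out --increments '[{"linear": [-0.001, 0.02, 0], "yaw": 0}, {"linear": [-0.001, 0.045, 0], "yaw": 0}, {"linear": [-0.001, 0.062, 0], "yaw": 0}, {"linear": [-0.001, 0.068, 0], "yaw": 0}, {"linear": [-0.001, 0.068, 0], "yaw": 0}]'

```text
t: 11.25
tool_pos: [0.5248, 0.2043, 0.0587]
orientation: [-1.323, 1.039, -1.033]
force: [0.4, 0.4, -0.2]
opening: 0.0762
```

```bash
python3 -c "
from h import *
goal([.523,.2035,.056],.238)"
```

```text
t 11.25 pos [0.5248 0.2043 0.0587] down [-0.01  -0.007 -1.   ] head 0.236 open 0.0762 F [ 0.4  0.4 -0.2] q6 0.05
linear [ 0.0004  0.0027 -0.0019] yaw -0.0024
```

Emit:
carry_out --increments '[{"linear": [0, 0.003, -0.001], "yaw": 0}, {"linear": [0, 0.003, -0.001], "yaw": 0}, {"linear": [0, 0.003, -0.001], "yaw": 0}, {"linear": [0, 0.003, -0.001], "yaw": 0}, {"linear": [0, 0.003, -0.001], "yaw": 0}]' --gripper 0.3 --newtons 18

```text
t: 11.88
tool_pos: [0.5239, 0.2041, 0.0561]
orientation: [-1.323, 1.039, -1.033]
force: [-2.6, -1.4, 4.0]
opening: 0.0498
```

```bash
python3 -c "
from h import *
goal([.523,.2035,.086],.238)"
```

```text
t 11.88 pos [0.5239 0.2041 0.0561] down [-0.01  -0.007 -1.   ] head 0.236 open 0.0498 F [-2.6 -1.4  4. ] q6 0.05
linear [ 0.0005 -0.0299 -0.0014] yaw -0.0025
```

Gripped at 49.8 mm, matching the 50 mm lid. Now lift.

Emit:
carry_out --increments '[{"linear": [0, -0.006, 0], "yaw": 0}, {"linear": [0, -0.015, 0], "yaw": 0}, {"linear": [0, -0.025, 0], "yaw": 0}, {"linear": [0, -0.035, -0.003], "yaw": 0}, {"linear": [0, -0.045, -0.008], "yaw": 0}]'

```text
t: 12.5
tool_pos: [0.5165, 0.2026, 0.1021]
orientation: [-1.323, 1.038, -1.033]
force: [0.0, -0.5, -1.5]
opening: 0.0497
```

```bash
python3 -c "
from h import *
goal([.44,.12,.19],.028)
cv2.imwrite('pics/side9.png',robot.read_camera('side')[60:260,180:440].repeat(3,0).repeat(3,1))"
```

```text
t 12.5 pos [0.5165 0.2026 0.1021] down [-0.009 -0.007 -1.   ] head 0.236 open 0.0497 F [ 0.  -0.5 -1.5] q6 0.05
linear [ 0.0628 -0.0866 -0.0946] yaw 0.2076
```

View pics/side9.png

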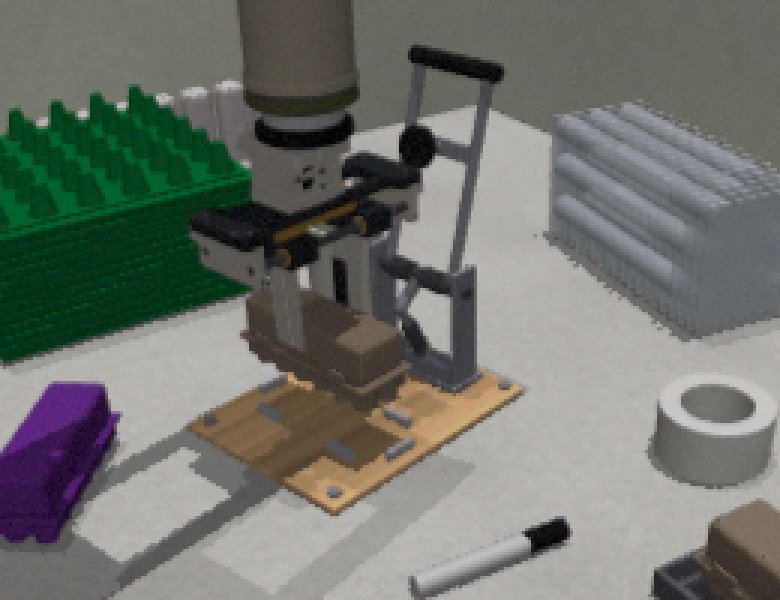

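The carton is lifted clear and level, and the arm stays open. I'll move away from the clamp and then toward the tray.

Emit:
carry_out --increments '[{"linear": [0, -0.015, -0.02], "yaw": 0}, {"linear": [0.005, -0.03, -0.045], "yaw": 0.03}, {"linear": [0.02, -0.045, -0.07], "yaw": 0.08}, {"linear": [0.04, -0.06, -0.09], "yaw": 0.14}, {"linear": [0.065, -0.06, -0.095], "yaw": 0.207}]'

```text
t: 13.18
tool_pos: [0.4399, 0.1174, 0.1663]
orientation: [-1.23, 1.19, -1.19]
force: [0.9, 0.9, -1.2]
opening: 0.0498
```

```bash
python3 -c "
from h import *
goal([.461,-.197,.16],.028)"
```

```text
t 13.18 pos [0.4399 0.1174 0.1663] down [-0.005 -0.006 -1.   ] head 0.028 open 0.0498 F [ 0.9  0.9 -1.2] q6 0.13
linear [0.3148 0.008  0.0125] yaw -0.0005
```

Emit:
carry_out --increments '[{"linear": [0.025, 0, 0.002], "yaw": 0}, {"linear": [0.065, 0, 0.004], "yaw": 0}, {"linear": [0.105, 0, 0.006], "yaw": 0}, {"linear": [0.145, 0, 0.008], "yaw": 0}, {"linear": [0.185, 0, 0.009], "yaw": 0}]'

```text
t: 13.8
tool_pos: [0.4538, -0.0685, 0.1676]
orientation: [-1.23, 1.19, -1.191]
force: [-0.1, 0.5, -0.9]
opening: 0.0497
```

```bash
python3 -c "
from h import *
goal([.461,-.197,.16],.028)
p=robot.camera_params('wrist');np.save('w5.npy',p,allow_pickle=True)
cv2.imwrite('pics/w5.png',robot.read_camera('wrist'))"
```

```text
t 13.8 pos [ 0.4538 -0.0685  0.1676] down [-0.005 -0.006 -1.   ] head 0.028 open 0.0497 F [-0.1  0.5 -0.9] q6 -0.28
linear [0.1286 0.0083 0.0036] yaw -0.0004
```

View pics/w5.png

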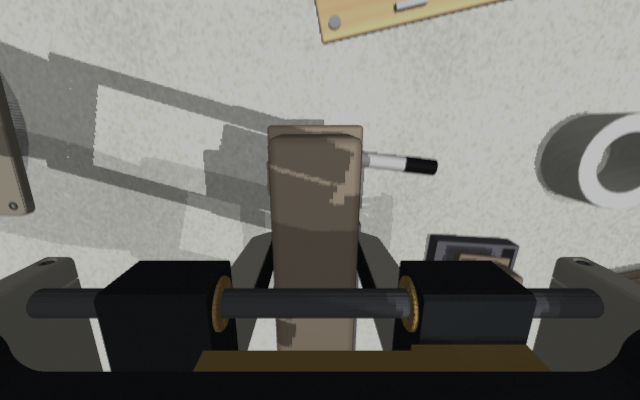

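Emit:
carry_out --increments '[{"linear": [0.035, 0.002, 0.001], "yaw": 0}, {"linear": [0.075, 0.004, 0.002], "yaw": 0}, {"linear": [0.11, 0.008, 0.004], "yaw": 0}, {"linear": [0.129, 0.008, 0.004], "yaw": 0}, {"linear": [0.129, 0.008, 0.004], "yaw": 0}]'

```text
t: 14.48
tool_pos: [0.4611, -0.2019, 0.1609]
orientation: [-1.231, 1.191, -1.195]
force: [-0.6, 0.8, -1.2]
opening: 0.0498
```

```bash
python3 -c "
from h import *
goal([.461,-.1976,.052],.028)
cv2.imwrite('pics/w6.png',robot.read_camera('wrist'))
cv2.imwrite('pics/side10.png',robot.read_camera('side')[160:400,260:540].repeat(2,0).repeat(2,1))
cv2.imwrite('pics/sc10.png',robot.read_camera('scene')[60:260,150:420].repeat(2,0).repeat(2,1))"
```

```text
t 14.47 pos [ 0.4611 -0.2019  0.1609] down [-0.005 -0.009 -1.   ] head 0.025 open 0.0498 F [-0.6  0.8 -1.2] q6 -0.53
linear [-0.0052  0.1088  0.0005] yaw -0.0035
```

View pics/w6.png

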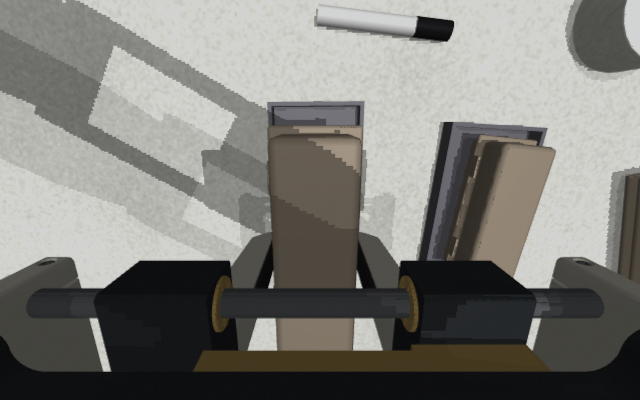

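View pics/side10.png

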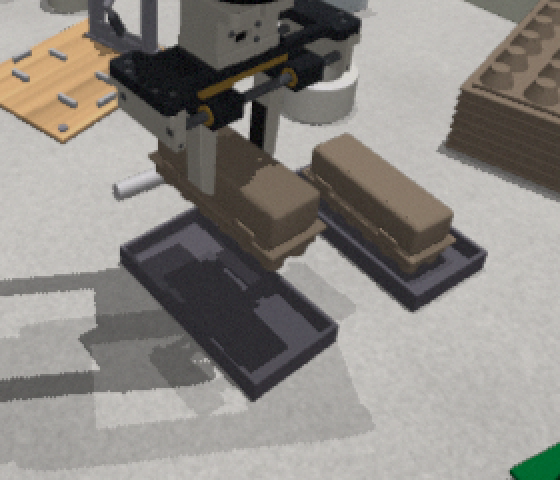

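View pics/sc10.png

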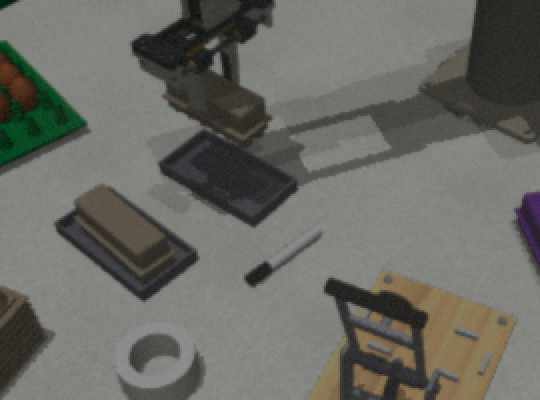

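The wrist view shows the tray's far (+y) rim with outer corners at about (267,102) and (364,102), and the carton aligned over it. I'll check these corners by casting them onto z = 0.022.

```bash
python3 -c "
from h import *
p=robot.camera_params('wrist')
a=plane(p,267,101.5,.022);b=plane(p,364,100.5,.022);print(a,b,np.linalg.norm(a-b))
m=(a+b)/2; yaw=np.arctan2(b[1]-a[1],b[0]-a[0]);print(yaw)
for y in(.028,yaw): print(m-.094*np.array([-np.sin(y),np.cos(y),0]))
goal([.461,-.1976,.1],.028)"
```

```text
[ 0.41053451 -0.10546394  0.022     ] [ 0.50804929 -0.1017382   0.022     ] 0.09758593451251522
0.038188387244160515
[ 0.46192356 -0.19756422  0.022     ]
[ 0.46288074 -0.19753254  0.022     ]
t 14.62 pos [ 0.4613 -0.2004  0.1609] down [-0.005 -0.008 -1.   ] head 0.027 open 0.0499 F [-0.1  0.7 -1.3] q6 -0.53
linear [-0.0033  0.0608  0.0001] yaw -0.0011
```

The wrist-camera tray centre, (0.462, −0.198) with a 97.6 mm width, agrees with the two-view value. I'll lower the carton.

Emit:
carry_out --increments '[{"linear": [-0.003, 0.02, 0.001], "yaw": 0}, {"linear": [-0.003, 0.045, 0.001], "yaw": 0}, {"linear": [-0.003, 0.07, 0.001], "yaw": 0}, {"linear": [-0.003, 0.085, 0.001], "yaw": 0}, {"linear": [-0.003, 0.092, 0.001], "yaw": 0}]'

```text
t: 15.25
tool_pos: [0.4616, -0.1973, 0.0682]
orientation: [-1.232, 1.189, -1.192]
force: [-0.2, 1.0, -1.2]
opening: 0.0499
```

```bash
python3 -c "
from h import *
goal([.4615,-.1976,.052],.028)"
```

```text
t 15.25 pos [ 0.4616 -0.1973  0.0682] down [-0.006 -0.008 -1.   ] head 0.028 open 0.0499 F [-0.2  1.  -1.2] q6 -0.52
linear [ 0.0002  0.0162 -0.    ] yaw -0.0002
```

Emit:
carry_out --increments '[{"linear": [0, 0.005, 0], "yaw": 0}, {"linear": [0, 0.009, 0], "yaw": 0}, {"linear": [0, 0.013, 0], "yaw": 0}, {"linear": [0, 0.015, 0], "yaw": 0}, {"linear": [0, 0.015, 0], "yaw": 0}]'

```text
t: 15.88
tool_pos: [0.4615, -0.1975, 0.0532]
orientation: [-1.232, 1.189, -1.192]
force: [-0.6, 0.1, -1.6]
opening: 0.05
```

```bash
python3 -c "
from h import *
goal([.4615,-.1976,.052],.028)"
```

```text
t 15.88 pos [ 0.4615 -0.1975  0.0532] down [-0.006 -0.008 -1.   ] head 0.028 open 0.05 F [-0.6  0.1 -1.6] q6 -0.52
linear [0.0001 0.0012 0.    ] yaw -0.0004
```

Emit:
carry_out --increments '[{"linear": [0, 0.001, 0], "yaw": 0}, {"linear": [0, 0.002, 0], "yaw": 0}, {"linear": [0, 0.002, 0], "yaw": 0}]'

```text
t: 16.25
tool_pos: [0.4617, -0.1977, 0.052]
orientation: [-1.232, 1.189, -1.192]
force: [-2.6, 1.4, 5.0]
opening: 0.0498
```

```bash
python3 -c "
from h import *
goal([.4615,-.1976,.052],.028)"
```

```text
t 16.25 pos [ 0.4617 -0.1977  0.052 ] down [-0.005 -0.008 -1.   ] head 0.028 open 0.0498 F [-2.6  1.4  5. ] q6 -0.52
linear [-0.0001 -0.     -0.0002] yaw -0.0004
```

The carton has touched down (force went from −1.6 to +5 N). Open, wait, then lift away.

Emit:
carry_out --increments '[{"linear": [0, 0, 0], "yaw": 0}, {"linear": [0, 0, 0], "yaw": 0}, {"linear": [0, 0, 0], "yaw": 0}, {"linear": [0, 0, 0], "yaw": 0}]' --gripper 0.78

```text
t: 16.75
tool_pos: [0.4617, -0.1977, 0.0519]
orientation: [-1.232, 1.189, -1.192]
force: [-0.0, 0.8, -0.2]
opening: 0.0722
```

Emit:
carry_out --increments '[{"linear": [0, -0.015, 0], "yaw": 0}, {"linear": [0, -0.05, 0], "yaw": 0}, {"linear": [0, -0.09, 0], "yaw": 0}, {"linear": [0, -0.13, 0], "yaw": 0}, {"linear": [0, -0.15, 0], "yaw": 0}]'

```text
t: 17.38
tool_pos: [0.4636, -0.197, 0.206]
orientation: [-1.231, 1.185, -1.196]
force: [0.2, -0.1, -0.4]
opening: 0.0726
```

```bash
python3 -c "
from h import *
goal([.4615,-.1976,.2],.028)
cv2.imwrite('pics/w7.png',robot.read_camera('wrist'))
cv2.imwrite('pics/side11.png',robot.read_camera('side'))
cv2.imwrite('pics/sc11.png',robot.read_camera('scene')[60:260,150:420].repeat(2,0).repeat(2,1))"
```

```text
t 17.38 pos [ 0.4636 -0.197   0.206 ] down [-0.001 -0.01  -1.   ] head 0.028 open 0.0726 F [ 0.2 -0.1 -0.4] q6 -0.52
linear [ 0.0004  0.006  -0.0021] yaw -0.0004
```

View pics/w7.png

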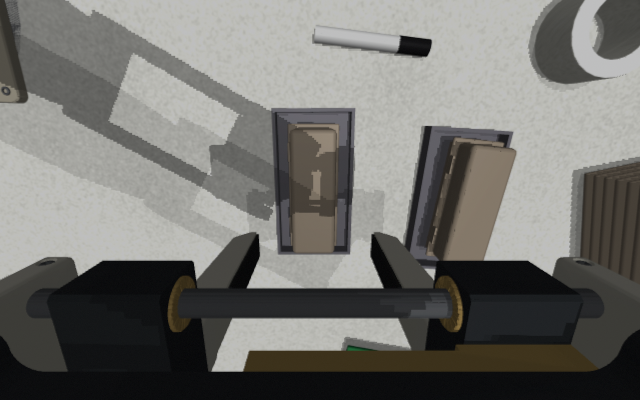

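View pics/side11.png

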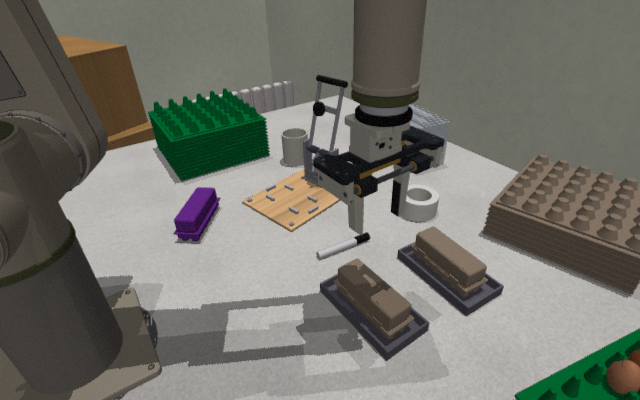

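View pics/sc11.png

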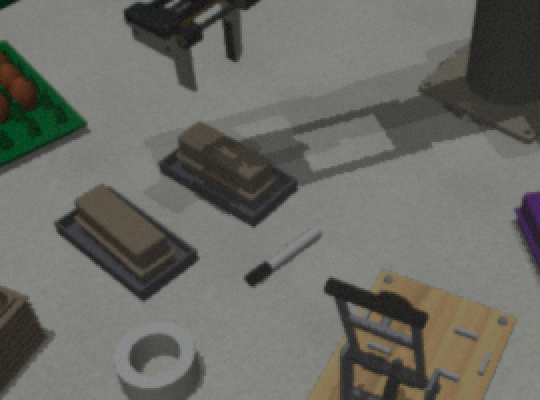

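The carton stands level and centred in the tray (lid at columns 291–337 within the tray's 273–353 in the wrist view). The clamp arm is open, the bystanders are unmoved and the fingers are free.

```bash
python3 -c "
from plant import robot
print(robot.close_job());s=robot.read_state();print(s['t'],s['force'])"
```

```text
the job is handed in; nothing more can be done
None
the job is handed in; nothing more can be done
```

The carton is in the empty grey tray and the clamp arm is standing open; I handed the job in at about 17.6 s. `close_job` gives no verdict.

- **Clamp arm:** My first grip on the handle let the bar slide to the fingertips. I lowered the arm again, regripped deeper at 45 N and carried the handle over to about 1.75 rad. When I let go, the arm stayed open.
- **Carton:** I gripped it across the lid (opening 49.8 mm) and lifted it out level. I lowered it until the tool's vertical force changed from −1.6 N to +5 N, then released it.
- **Last checks:**
  - All three cameras showed the carton level and roughly centred in the tray, and the fingers clear, with tool force near zero. I set it down at (0.462, −0.198), the same as the measured tray centre.
  - The side view showed the arm still open. The other carton, label roll and marker looked unmoved in the last pictures, and so did the mug in the side view.
- **Disagreements:**
  - Heights from the scene and side cameras together came out 3–7 mm low. The positions I relied on were rechecked with the wrist camera and agreed within about 2 mm.
  - My estimate of the handle's arc radius grew from 186 to 195 mm on the way up. That suggests some slip or tilt in the grip, and sideways force peaked at about 20 N.

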